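Step the feed gearbox to the blue range

ROBOT

A 6-joint arm with a two-finger parallel gripper is mounted at the origin on the work surface. World frame = base frame: x ahead of the robot, y to its left, z up, the work surface at z = 0. Lengths are in m, angles in rad, forces in N, time in s.
With the tool pointing down it reaches from about 0.225 to 0.875 m from the base axis. Payload 3.4 kg.
Tool frame: the origin (TCP) lies at the very end of the fingers, on their centre line; the grasp point (between the pads) lies 19 mm behind it; x points along the fingers, z is the direction in which the jaws open and shut, and the axes are right-handed (so a half turn about x gives the same grasp; the last joint's range is limited). The gripper opens to 85 mm and grips with 20 to 120 N. Pads are 22 mm wide; open, the fingers measure 114 mm over their backs; the gripper's body (76 mm by 85 mm) begins 54 mm behind the grasp point. The pads swing forward as they close: fully open they stand 13 mm farther back than shut.
Start: joints at [1.078, 0.276, 1.505, -0, 1.361, -0.121], TCP at [0.209, 0.536, 0.231] pointing down, gripper open.
Joint ranges: [-2.89, 2.89], [-0.75, 2.08], [0.22, 2.7], [-1.18, 4.32], [0.11, 2.71], [-2.7, 2.7]. Speed limits (rad/s): [2.57, 2.57, 3.14, 3.14, 3.14, 3.14].

INTERFACE

Orientations are given as a unit quaternion [w, x, y, z].
In Python, from rig import manip, viewer, finder gives the robot as it stands.
- The arm moves only by the tool move_arm, never from a script. Its argument "rows" is a list of rows, each a list of 3 entries, a list of its own where there are three numbers: the shift along the tool's x, y, z in mm, then the turn about the tool's x in rad, then the finger opening in mm, from 0 to 85.4. A call has 1 to 8 rows; each row is the pose to reach, as a shift and turn from the pose measured when the call began, along the tool's axes at that moment; what a row does not reach only later rows make up. A row lasts 1/12 s, in which the tool goes at most 41.7 mm and 7.16 degrees, less where a joint would pass 70% of its speed; a pose out of reach is approached as far as the arm can. A call with a gripper value outside its range is refused whole. The fingers move at their own pace and stop on an object; "force" is the grip in N (left out, the last holds). Time passes only in rows, so rows that repeat a pose let the fingers close. It gives the time, the measured TCP pose, the force and the opening at its end, in the units of the state.
- manip.get_state(): the state, without advancing time (a new reading comes with each control period).
- viewer.get_image(name): name is "side" or "top" or "wrist"; returns the picture (420x560x3 uint8, red, green, blue); there is no depth.
- viewer.get_calibration(name): a dict with "mtx" (3x3 intrinsics, pixels), "k1" (the pictures are not rectified: a ray, as slopes to the right and down, at radius r is drawn at 1 + k1 r^2 times it, then the intrinsics apply), "R" (3x3) and "t" (3): a world point X has camera coordinates R X + t. Camera axes: x right, y down, z forward; pixel columns grow to the right and rows downward; lengths in m; the calibration is good to about 2 mm. A picture is of the moment at which its call begins: read the wrist's pose just before it. get_calibration takes no time and is no camera call; for the wrist camera it gives the pose at the moment of the call.
- manip.sign_off(): hands the job in, once; it reports no verdict.
Trained networks look in the newest picture that a camera, given by its name, has taken for a name from the list of things; names that differ only in an ending like _2 or _b are one class to them, and where a whole thing is asked for, a point or a joint stands for the part that bears it (a point fixed in the world has none). Each returns a list of dicts, best first, with "score" (0 to 1); they miss things now and then, are a little off and sometimes report something else, mostly with a low value. They report only what shows in the picture. A call takes as long as a camera call.
- finder.look_for(target, camera): "centre" ([column, row] in pixels, amid what is visible of it).
- finder.trace(target, camera): "mask" (420x560 bool, what is visible of it) and "centre" ([column, row] in pixels, amid what is visible of it).
The state is a dict: "clock": time; "qpos": joint angles; "qd": joint speeds; "effort": joint torques, N m; "position": TCP position; "ee_rot": TCP orientation; "contact_force": force on the tool from outside, world axes, zero at the start; "moment": the same for the moment, N m; "width": finger opening in m.
Only numpy, scipy, OpenCV 4.12 (cv2) and the standard library are available. Lean on these libraries where they do the work, as an engineer would, in place of code of your own. Each camera call takes 0.05 s, during which the arm holds its last target.

TASK

Set the green feed gearbox to its blue range: with the fingertips, push the black upright tab of its selector round, without gripping it, until it clicks into place in line with the blue spot. Only then press the red button on the gearbox fully down and let it come up again, leaving the selector at blue. Push gently, do not lift or carry anything, and leave the loose parts on and around the gearbox where they are.

Things in the scene. Friction and masses are not known exactly. Their poses are not given: they have to be found in the camera images.
- gearbox: Green cast gearbox, fixed to the table; 220 (x) x 260 (y) mm, flat top 75 mm above the table. Origin: centre of its underside, which is also on the vertical axis of the selector. Its x points away from the robot at yaw 0, z up. A shaft stub sticks out 50 mm from its +y side, 42 mm up.
- selector (a joint): Selector angle in rad, counter-clockwise positive from above: the tab points along gearbox yaw - 67.5 deg + this. Spring clicks at 0 (no spot; it starts near it), 0.785, 1.571, 2.356 (a spot at each); stops at -0.2 and 2.556. Let go within 0.25 rad of a click, it settles there in about 0.5 s, to 0.06 rad. Damped; pushing the tab from click to click takes 2 to 6 N.
- disc_top (a point): Centre of the selector's top, on its axis. The selector is an aluminium disc of radius 46 mm, its top 89 mm above the table, with a dark hub of radius 20 mm that reaches 95 mm (this point), and one black upright tab at its rim.
- tab (a point): Centre of the upper part of the black tab, 55 mm from the selector's axis and 105 mm above the table. The tab is a plate 30 mm long radially (40 to 70 mm from the axis), 10 mm thick across, standing from the disc up to 117 mm above the table, with a white line on its top edge. Its x axis points outward, along the tab; y points counter-clockwise.
- tab_line (a point): Point to which the tab points: 92 mm from the selector's axis, at the height of the gearbox top. It lies on a spot's centre when the selector is exactly at that spot.
- spot_blue: Blue spot, flat, 26 mm in diameter, on the gearbox top, 92 mm from the selector's axis, at one of the three marked clicks (which one varies). Origin: its centre.
- spot_yellow: Yellow spot, the same kind, at another click.
- spot_white: White spot, the same kind, at the remaining click.
- feed_button (a joint): Travel of the red push button in m: 0 up, 0.006 fully down (about 5 N, springs back).
- feed_button_top (a point): Centre of the top of the red button (28 mm in diameter, pressed straight down), on the gearbox top 80 mm from the selector's axis, on the gearbox's -x side (towards the robot).
- collet: Loose steel collet, 32 mm in diameter, 40 mm tall, standing on the gearbox top near its (-x, +y) corner. Origin: centre of underside.
- hex_nut: Loose dark steel hexagon nut, 24 to 28 mm wide, 14 mm thick, on the gearbox top near its (-x, -y) corner. Origin: centre of underside.
- gauge_block: Loose steel block 50 x 25 x 25 mm on the table beside the gearbox (-y side). Origin: centre of underside.
- ball_handle: Loose steel handle 115 mm long with a black ball of 33 mm, lying on the table on the gearbox's +y side. Origin: under the middle of the bar.
- oil_bottle: Bottle 48 mm in diameter, 120 mm tall, on the table to the right. Origin: centre of underside.
- tin: Yellow tin 68 mm in diameter, 85 mm tall, on the table to the right. Origin: centre of underside.
- wrench: Wrench lying on the table to the left. Origin near its middle.

How it is judged:
On the way, in this order (a step that is already met when the one before it is completed fails the run):
1. the selector has clicked in at the blue spot (horizontal distance between tab_line and spot_blue below 0.014 m and velocity of joint selector between -0.1 and 0.1 rad/s), for 0.3 s.
2. the red button is pressed down with the selector at blue (horizontal distance between tab_line and spot_blue below 0.014 m and value of joint feed_button above 0.0045 m), for 0.05 s.
At the end, for the whole second after the job is handed in: The tab points at the blue spot (its line within 14 mm of the spot's centre, about 9 degrees), the selector is at rest, and the red button has been pressed and is up again (within 1.5 mm) (all of step 1 and value of joint feed_button below 0.0015 m); the robot touches nothing.
It fails at once if the button is pressed (over 3 mm) while the selector is not at blue (not (horizontal distance between tab_line and spot_blue below 0.014 m) and value of joint feed_button above 0.003 m).
It fails at once if the selector is gripped or forced (over 35 N) (contact force between the fingers and selector above 35 N).
It fails at once if a loose part is lifted, carried or knocked more than 25 mm from its place (distance of any of collet, hex_nut, gauge_block, ball_handle, oil_bottle, tin, wrench from where it was at the start of the episode above 0.025 m).
It also fails if it takes over 58 s, if anything falls off the work surface, if the arm or the gripper's body presses on something with over 40 N, if the wrist force passes 120 N, or if a joint passes its speed limit or range.

## Working session

There is one attempt and no reset: what is moved stays moved. The work goes in short steps, Python scripts to look and compute and a tool call to move; the robot and the scene stay as the last step left them, time stands still between calls to the robot, and variables do not carry over. Pictures are saved under pics/ and viewed, and the job is handed in when it is done.

Besides the shell and the picture viewer there is one more tool, called after "Call:" by a JSON object that holds its "op" and its "data". move_arm: Moves the arm, as the interface text tells. Its arguments: {"type":"object","properties":{"rows":{"type":"array"},"force":{"type":"number"}},"required":["rows"]}

```bash
mkdir -p pics; ls; python3 - <<'E'
from rig import manip, viewer, finder
import cv2
s=manip.get_state();print({k:(v if not hasattr(v,'round') else v.round(3) if hasattr(v,'shape') else v) for k,v in s.items()})
for n in("top","side"):
    im=viewer.get_image(n);cv2.imwrite(f"pics/{n}0.png",im[:,:,::-1].copy())
    c=viewer.get_calibration(n);print(n,c)
E
```

```text
pics
{'clock': 0.0, 'qpos': array([ 1.078,  0.277,  1.506, -0.   ,  1.361, -0.121]), 'qd': array([ 0.003, -0.   , -0.001, -0.001, -0.001,  0.002]), 'effort': array([ 1.0000e-03, -4.1678e+01, -2.4582e+01, -0.0000e+00,  1.1000e-02,
        0.0000e+00]), 'position': array([0.209, 0.535, 0.23 ]), 'ee_rot': array([ 0.583, -0.399,  0.584,  0.399]), 'contact_force': array([-0.76 , -0.573,  0.408]), 'moment': array([0.035, 0.046, 0.079]), 'width': 0.08514575408864151}
top {'mtx': array([[512.46861366,   0.        , 275.57395621],
       [  0.        , 512.46861366, 206.73010274],
       [  0.        ,   0.        ,   1.        ]]), 'k1': -0.01968944181854708, 'R': array([[-0.06235414, -0.99804391, -0.0045075 ],
       [-0.97423488,  0.06184619, -0.21689041],
       [ 0.21674493, -0.00913265, -0.97618555]]), 't': array([0.03088707, 0.58215505, 1.22243375])}
side {'mtx': array([[540.73721444,   0.        , 280.76851968],
       [  0.        , 540.73721444, 214.83886655],
       [  0.        ,   0.        ,   1.        ]]), 'k1': -0.18617692911687753, 'R': array([[ 0.69324685, -0.72068692, -0.00437931],
       [-0.38909417, -0.36915084, -0.84399845],
       [ 0.60664202,  0.58680323, -0.53632773]]), 't': array([-0.40621832,  0.28741554,  1.1918606 ])}
```

View pics/top0.png

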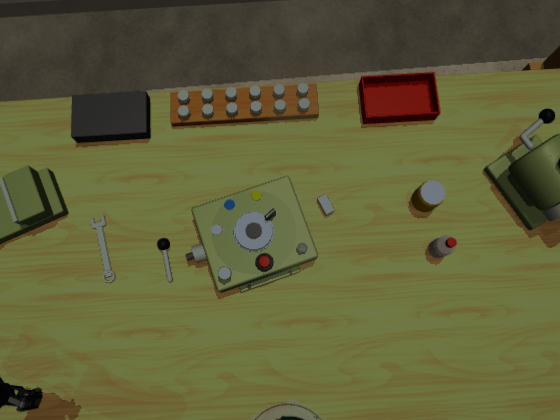

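View pics/side0.png

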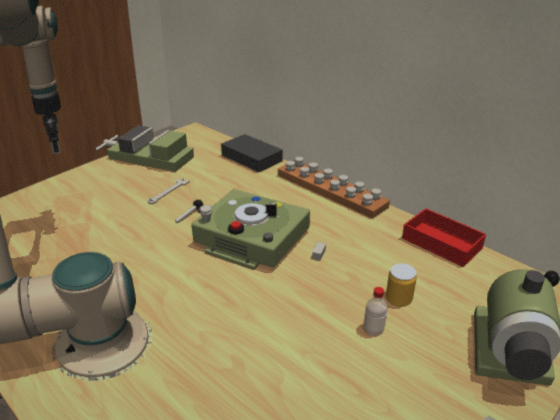

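The top picture shows the gearbox centred near (253,231), with blue at (229,205), yellow at (256,196), white at (217,230), the tab at about (270,214) and the button at (264,262). Next I'll measure these.

```bash
cat > h.py <<'E'
from rig import manip, viewer, finder
import cv2, numpy as np
from scipy.spatial.transform import Rotation as Ro
def ray(uv,c):
    k=np.linalg.inv(c['mtx'])@[uv[0],uv[1],1]; d=k[:2]; u=d.copy()
    for _ in range(20): u=d/(1+c['k1']*(u@u))
    return c['R'].T@np.r_[u,1], -c['R'].T@c['t']
def onz(uv,c,z):
    d,o=ray(uv,c); return o+d*(z-o[2])/d[2]
def proj(X,c):
    p=c['R']@np.asarray(X)+c['t']; u=p[:2]/p[2]; u=u*(1+c['k1']*u@u); return (c['mtx']@np.r_[u,1])[:2]
def pose():
    s=manip.get_state(); q=s['ee_rot']; R=Ro.from_quat([q[1],q[2],q[3],q[0]]).as_matrix()
    return s,s['position'],R
E
python3 - <<'E'
from h import *
for cam in("top","side"):
    viewer.get_image(cam);c=viewer.get_calibration(cam)
    for t,z in [("spot_blue",.075),("spot_yellow",.075),("spot_white",.075),("feed_button_top",.085),("tab",.105),("disc_top",.095),("collet",.095),("hex_nut",.082),("gearbox",.05)]:
        r=finder.look_for(t,cam)
        for x in r[:2]: print(cam,t,round(x['score'],2),np.round(x['centre'],1),onz(x['centre'],c,z).round(4))
s,p,R=pose();print(s['clock'],p,R.round(3))
E
```

```text
top spot_blue 0.59 [229. 204.] [0.5948 0.1098 0.075 ]
top spot_yellow 0.38 [257.3 195. ] [0.6134 0.0381 0.075 ]
top tab 0.88 [254.5 228. ] [0.5247 0.0485 0.105 ]
top disc_top 0.32 [324.1 203.4] [ 0.5769 -0.1247  0.095 ]
top collet 0.7 [223.7 273.4] [0.4215 0.128  0.095 ]
top gearbox 0.62 [252.8 237.9] [0.5098 0.056  0.05  ]
side spot_white 0.22 [254.8 211.5] [0.5434 0.0597 0.075 ]
side tab 0.68 [252.9 211.8] [0.5063 0.0271 0.105 ]
side disc_top 0.86 [253.8 210. ] [0.5252 0.0438 0.095 ]
side disc_top 0.42 [376.5 314.3] [ 0.4149 -0.4464  0.095 ]
side collet 0.55 [254.6 212.2] [0.5189 0.034  0.095 ]
side collet 0.51 [203.3 214.2] [0.4154 0.1283 0.095 ]
side hex_nut 0.57 [268.  236.1] [ 0.4762 -0.0601  0.082 ]
side hex_nut 0.49 [169.1 188.5] [0.4481 0.3338 0.082 ]
side gearbox 0.74 [249.7 226.5] [0.5066 0.0428 0.05  ]
side gearbox 0.2 [234.5 225.2] [0.4818 0.0783 0.05  ]
1.1 [0.20890551 0.53573253 0.2313328 ] [[ 0.    -0.932  0.363]
 [ 0.     0.363  0.932]
 [-1.    -0.     0.   ]]
```

```bash
python3 - <<'E'
from h import *
im=viewer.get_image("top");a=cv2.resize(im[170:300,170:330],None,fx=5,fy=4.6,interpolation=cv2.INTER_CUBIC);cv2.imwrite("pics/z1.png",a[:,:,::-1].copy())
c=viewer.get_calibration("top")
hsv=cv2.cvtColor(im,cv2.COLOR_RGB2HSV)
def cen(m,z,n):
    m=m.astype(np.uint8);m[:170]=0;m[300:]=0;m[:,:190]=0;m[:,330:]=0
    k,l,st,ce=cv2.connectedComponentsWithStats(m)
    for i in range(1,k):
        if st[i,4]>15: print(n,st[i,4],ce[i].round(1),onz(ce[i],c,z).round(4))
H,S,V=[hsv[...,i].astype(int) for i in range(3)]
cen((H>100)&(H<130)&(S>120),.075,'blue')
cen(((H<8)|(H>172))&(S>150),.085,'red')
cen((H>20)&(H<32)&(S>190)&(V>130),.075,'yel')
cen((S<50)&(V>120),.075,'white')
cen((V<60),.095,'dark')
E
```

```text
blue 79 [229.1 204.3] [0.5941 0.1095 0.075 ]
red 111 [263.9 261.3] [0.4455 0.0309 0.085 ]
white 104 [325.2 203.2] [ 0.5817 -0.1295  0.075 ]
white 796 [252.9 230.5] [0.5242 0.0537 0.075 ]
white 66 [216.2 229.2] [0.5331 0.1441 0.075 ]
white 80 [225.  272.8] [0.4248 0.1268 0.075 ]
dark 52 [270.2 215.9] [0.5541 0.009  0.095 ]
dark 162 [252.8 230.6] [0.5204 0.0533 0.095 ]
dark 23 [191.2 256. ] [0.468  0.2042 0.095 ]
dark 163 [263.8 262.9] [0.4405 0.0312 0.095 ]
dark 19 [202.5 259.8] [0.4572 0.1775 0.095 ]
dark 262 [262.3 277.1] [0.4071 0.0366 0.095 ]
```

View pics/z1.png

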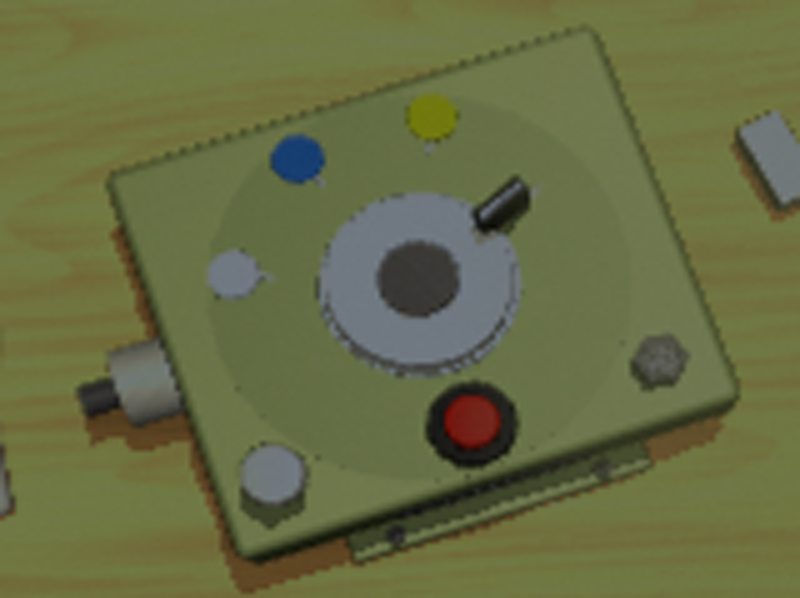

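Measured selector axis is (0.521, 0.0535) and yaw about 15.5°. Blue lies at about 38°, which is the middle click, and the tab points at about -52°. The spot radii agree with the 92 mm given. I'll move over with the fingers closed, turning so that the fingers' side faces the tab.

Call:
{"op": "move_arm", "data": {"rows": [[[0, -32, -25], 0.12, 0], [[0, -64, -50], 0.24, 0], [[0, -96, -75], 0.36, 0], [[0, -128, -100], 0.48, 0], [[0, -160, -125], 0.6, 0], [[0, -192, -150], 0.72, 0], [[0, -224, -175], 0.84, 0], [[0, -256, -200], 0.96, 0]], "force": 20}}

```text
clock: 1.82
position: [0.3754, 0.2547, 0.2316]
ee_rot: [0.703, -0.082, 0.702, 0.082]
contact_force: [0.3, 0.2, 0.5]
width: -0.0001
```

```bash
cat > g.py <<'E'
from h import *
import sys
def goal(x,y,z,yaw):  # yaw of tool z in deg
    s,p,R=pose(); d=R.T@(np.array([x,y,z])-p)*1000
    az=np.degrees(np.arctan2(R[1,2],R[0,2])); t=-(yaw-az+180)%360-180
    t=-((yaw-az+180)%360-180)
    print('t',round(s['clock'],2),'pos',p.round(4),'az',az.round(1),'tilt',R[2,0].round(4),'F',s['contact_force'].round(1),'w',round(s['width'],4));print('shift',d.round(0),'turn',np.radians(t).round(3))
if __name__=="__main__": goal(*map(float,sys.argv[1:5]))
E
python3 g.py .535 -.009 .2 -52
```

```text
t 1.82 pos [0.3754 0.2547 0.2316] az 13.4 tilt -1.0 F [0.3 0.2 0.5] w -0.0001
shift [  32. -293.   94.] turn 1.141
```

Call:
{"op": "move_arm", "data": {"rows": [[[0, -37, 12], 0.12, 0], [[0, -74, 24], 0.24, 0], [[0, -111, 36], 0.36, 0], [[0, -148, 48], 0.48, 0], [[0, -185, 60], 0.6, 0], [[0, -222, 71], 0.72, 0], [[0, -258, 82], 0.84, 0], [[0, -293, 94], 0.96, 0]]}}

```text
clock: 2.48
position: [0.5351, -0.0107, 0.2318]
ee_rot: [0.66, 0.254, 0.66, -0.253]
contact_force: [0.4, 0.4, -0.1]
width: 0.0
```

```bash
python3 g.py .535 -.009 .14 -52; python3 - <<'E'
from h import *
c=viewer.get_calibration("wrist")
im=viewer.get_image("wrist");cv2.imwrite("pics/w1.png",im[:,:,::-1].copy());print(c)
s,p,R=pose(); print(proj(p,c), proj([.521,.0535,.095],c))
E
```

```text
t 2.48 pos [ 0.5351 -0.0107  0.2318] az -42.0 tilt -1.0 F [ 0.4  0.4 -0.1] w 0.0
shift [92.  1. -1.] turn 0.174
{'mtx': array([[354.46454998,   0.        , 281.55983109],
       [  0.        , 354.46454998, 201.7712061 ],
       [  0.        ,   0.        ,   1.        ]]), 'k1': -0.08234007783300942, 'R': array([[ 0.74375787, -0.66844706,  0.00166127],
       [-0.63544035, -0.70625674,  0.31211693],
       [-0.20746036, -0.23319506, -0.95004224]]), 't': array([-0.40563008,  0.29020977,  0.48903106])}
[298.61359062 270.39443579] [213.48105804 139.70775423]
```

View pics/w1.png

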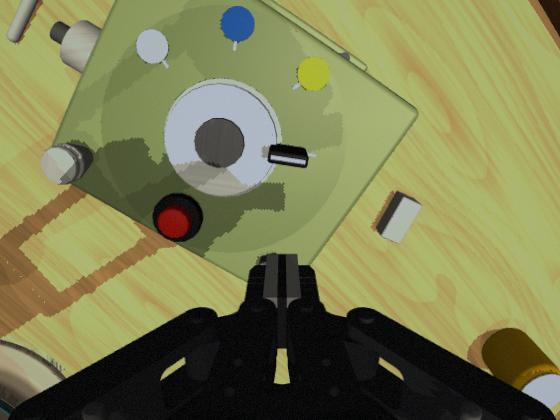

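The wrist view shows the hub at (219,142), tab at (288,156), blue (238,22), yellow (313,73), white (152,46) and red (173,223). I'll re-measure the geometry now that the arm is stationary.

```bash
cat > m.py <<'E'
from h import *
def meas(name):
    c=viewer.get_calibration("wrist");im=viewer.get_image("wrist");cv2.imwrite(f"pics/{name}.png",im[:,:,::-1].copy())
    H,S,V=[cv2.cvtColor(im,cv2.COLOR_RGB2HSV)[...,i].astype(int) for i in range(3)]
    for n,m,z in [('blue',(H>100)&(H<130)&(S>120),.075),('red',((H<8)|(H>172))&(S>170)&(V>80),.085),('yel',(H>20)&(H<32)&(S>200)&(V>120),.075),('white',(S<60)&(V>120),.075),('dark',V<75,.095)]:
        k,l,st,ce=cv2.connectedComponentsWithStats(m.astype(np.uint8))
        for i in range(1,k):
            if 200<st[i,4]<4000: print(n,st[i,4],ce[i].round(1),onz(ce[i],c,z).round(4))
    s,p,R=pose();print('tcp px',proj(p,c).round(1),s['clock'],p.round(4))
    return im,c
if __name__=="__main__":
    import sys; meas(sys.argv[1])
E
python3 m.py w2
```

```text
blue 925 [224.1  21.4] [0.5943 0.1062 0.075 ]
red 693 [162.1 222.3] [0.4395 0.0267 0.085 ]
white 384 [ 8.1 17.5] [0.4703 0.2337 0.075 ]
white 1196 [65.5 44.2] [0.4895 0.184  0.075 ]
white 932 [139.2  45.6] [0.5325 0.1402 0.075 ]
white 953 [ 45.1 165. ] [0.3961 0.1346 0.075 ]
white 950 [392.9 217.5] [ 0.5925 -0.1129  0.075 ]
white 927 [ 28.1 372. ] [0.1763 0.0115 0.075 ]
white 984 [540.5 385.3] [ 0.6003 -0.4133  0.075 ]
dark 656 [548.9  17.2] [ 0.7837 -0.0564  0.095 ]
dark 443 [201.4 150. ] [0.5144 0.0472 0.095 ]
dark 426 [ 70.3 159.8] [0.429  0.1158 0.095 ]
dark 581 [276.  152.1] [0.5569 0.0058 0.095 ]
dark 351 [382.1 208. ] [ 0.5908 -0.0893  0.095 ]
dark 1367 [169.2 212.8] [0.4558 0.0288 0.095 ]
tcp px [272.5 265.8] 2.5833 [ 0.5378 -0.0135  0.2313]
```

View pics/w2.png

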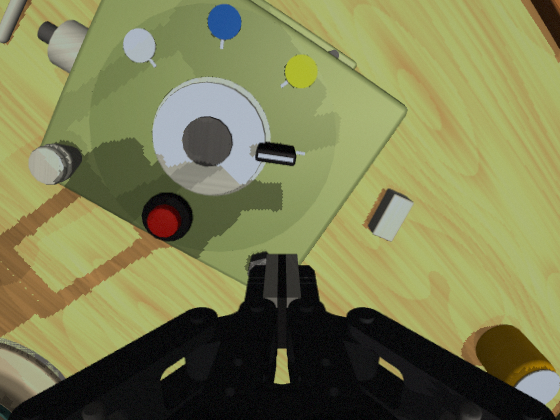

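Call:
{"op": "move_arm", "data": {"rows": [[[20, 0, 0], 0.1, 0], [[40, 0, 0], 0.1, 0], [[60, 0, 0], 0.1, 0], [[70, 0, 0], 0.1, 0], [[70, 0, 0], 0.1, 0], [[70, 0, 0], 0.1, 0]]}}

```text
clock: 3.08
position: [0.5379, -0.0132, 0.1614]
ee_rot: [0.648, 0.286, 0.646, -0.286]
contact_force: [-0.6, -0.4, 1.0]
width: -0.0002
```

```bash
python3 m.py w3;python3 g.py .535 -.009 .1 -52
```

```text
blue 1287 [195.7  15.2] [0.5927 0.105  0.075 ]
red 1040 [143.6 274.3] [0.4372 0.0266 0.085 ]
white 1478 [91.6 54.6] [0.5324 0.1404 0.075 ]
white 1163 [10.6 61. ] [0.4941 0.1808 0.075 ]
white 275 [277.5 184.7] [ 0.5478 -0.0014  0.075 ]
white 299 [  4.1 223.4] [0.3912 0.1281 0.075 ]
white 1382 [429.2 235. ] [ 0.5932 -0.1065  0.075 ]
dark 1189 [278.2 175.8] [0.5564 0.0057 0.095 ]
dark 451 [193.8 192.3] [0.5135 0.0373 0.095 ]
dark 694 [ 25.6 201.8] [0.4336 0.1161 0.095 ]
dark 651 [415.  223.7] [ 0.5922 -0.0806  0.095 ]
dark 1997 [154.6 257.9] [0.4598 0.0289 0.095 ]
dark 1224 [548.4 374.7] [ 0.5824 -0.2694  0.095 ]
tcp px [282.2 268.1] 3.1333 [ 0.5386 -0.0133  0.1622]
t 3.13 pos [ 0.5386 -0.0133  0.1622] az -47.7 tilt -1.0 F [-1.2 -1.   0.4] w -0.0
shift [62.  0. -6.] turn 0.075
```

View pics/w3.png

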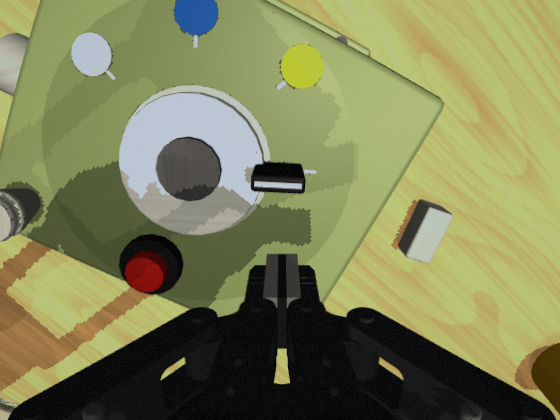

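The tab's top line is at (278,186) and the fingertips are at (282,255), lined up with it. There is clear space for the descent.

Call:
{"op": "move_arm", "data": {"rows": [[[20, 0, -3], 0.075, 0], [[40, 0, -3], 0.075, 0], [[55, 0, -3], 0.075, 0], [[63, 0, -3], 0.075, 0], [[63, 0, -3], 0.075, 0], [[63, 0, -3], 0.075, 0]]}}

```text
clock: 3.63
position: [0.5376, -0.0113, 0.1001]
ee_rot: [0.638, 0.31, 0.633, -0.31]
contact_force: [0.1, -0.1, -0.6]
width: 0.0002
```

```bash
cat > arc.py <<'E'
from h import *
import sys
C=np.array([.521,.052]); 
# rows: tab angle list -> TCP shift; finger centre at radius r, offset behind tab by off
def arc(angs,r=.058,off=.017,z=.098):
    s,p,R=pose(); az=np.degrees(np.arctan2(R[1,2],R[0,2]))
    d=p[:2]-C
    print('t',round(s['clock'],2),'pos',p.round(4),'az',az.round(1),'F',s['contact_force'].round(1),'polar of tcp r',np.hypot(*d).round(4),np.degrees(np.arctan2(d[1],d[0])).round(1))
    for a in angs:
        t=np.radians(a); P=C+r*np.array([np.cos(t),np.sin(t)])-off*np.array([-np.sin(t),np.cos(t)])
        sh=R.T@(np.r_[P,z]-p)*1000
        print(a,sh.round(1),'turn',-np.radians(a-az).round(3))
if __name__=="__main__": arc([float(x) for x in sys.argv[1:]])
E
python3 arc.py -52 -47 -42 -37 -32 -27 -22 -17 -12; python3 m.py w4
```

```text
t 3.63 pos [ 0.5376 -0.0113  0.1001] az -52.0 F [ 0.1 -0.1 -0.6] polar of tcp r 0.0654 -75.3
-52.0 [ 2.1  8.9 -2.1] turn 0.0
-47.0 [ 2.1 14.  -0.8] turn -0.087
-42.0 [ 2.2 19.2  0. ] turn -0.174
-37.0 [ 2.2 24.4  0.4] turn -0.262
-32.0 [ 2.2 29.7  0.3] turn -0.349
-27.0 [ 2.2 35.  -0.3] turn -0.436
-22.0 [ 2.2 40.1 -1.3] turn -0.523
-17.0 [ 2.2 45.2 -2.8] turn -0.611
-12.0 [ 2.2 50.1 -4.7] turn -0.698
blue 1316 [147.9  11.8] [0.5893 0.1029 0.075 ]
red 956 [108.2 340.3] [0.4356 0.031  0.085 ]
white 2216 [20.9 69. ] [0.5328 0.1396 0.075 ]
white 2023 [470.2 257.8] [ 0.5943 -0.0979  0.075 ]
white 524 [275.6 230.3] [ 0.5424 -0.0043  0.075 ]
dark 1684 [163.1 226.7] [0.5191 0.0419 0.095 ]
dark 2835 [276.  213.6] [0.5556 0.0054 0.095 ]
dark 1144 [450.  244.9] [ 0.5933 -0.0686  0.095 ]
tcp px [281.4 268. ] 3.6833 [ 0.538  -0.0114  0.1005]
```

View pics/w4.png

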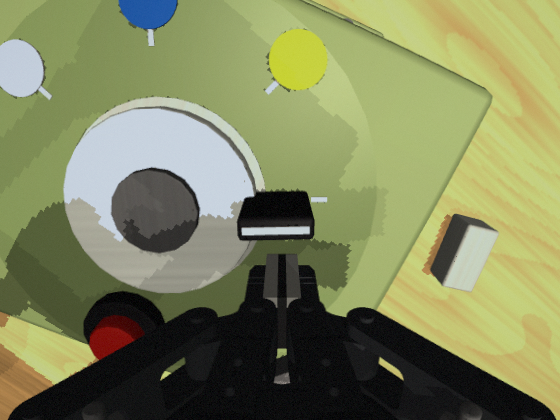

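The fingertips sit at (282,255), square to the tab and right behind it, with its face at about (276,238). Starting the gentle push.

Call:
{"op": "move_arm", "data": {"rows": [[[2, 3, -1], 0, 0], [[2, 6, -2], 0, 0], [[2, 8, -2], -0.02, 0], [[2, 10, -2], -0.04, 0], [[2, 12, -1], -0.07, 0], [[2, 14, -1], -0.1, 0], [[2, 16, -1], -0.13, 0], [[2, 19, 0], -0.17, 0]]}}

```text
clock: 4.35
position: [0.5521, -0.0003, 0.0987]
ee_rot: [0.662, 0.253, 0.658, -0.255]
contact_force: [-2.6, -1.5, 2.3]
width: -0.0001
```

```bash
python3 arc.py -42 -37 -32 -27 -22 -17 -12 -7; python3 m.py w5 |grep tcp
```

```text
t 4.35 pos [ 5.521e-01 -3.000e-04  9.870e-02] az -42.1 F [-2.6 -1.5  2.3] polar of tcp r 0.0608 -59.3
-42.0 [ 0.7  1.1 -0.1] turn -0.001
-37.0 [0.7 6.2 1.2] turn -0.088
-32.0 [ 0.7 11.4  2. ] turn -0.175
-27.0 [ 0.7 16.6  2.3] turn -0.263
-22.0 [ 0.7 21.9  2.2] turn -0.35
-17.0 [ 0.7 27.2  1.7] turn -0.437
-12.0 [ 0.7 32.3  0.6] turn -0.525
-7.0 [ 0.7 37.4 -0.8] turn -0.612
tcp px [281.7 266.6] 4.4 [5.527e-01 1.000e-04 9.860e-02]
```

View pics/w5.png

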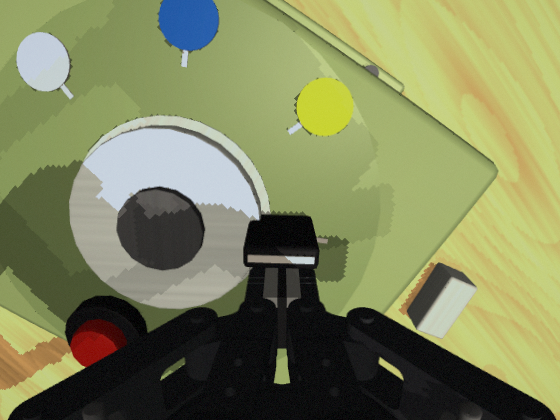

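Contact at about 3 N, with the fingertips square against the tab. I'll push along the arc.

Call:
{"op": "move_arm", "data": {"rows": [[[0, 3, 0.5], -0.04, 0], [[0, 6, 1], -0.09, 0], [[0, 9, 1.5], -0.13, 0], [[0, 11.5, 2], -0.175, 0], [[0, 14, 2], -0.22, 0], [[0, 16.5, 2], -0.26, 0], [[0, 19, 2], -0.305, 0], [[0, 22, 2], -0.35, 0]]}}

```text
clock: 5.07
position: [0.5692, 0.0153, 0.0987]
ee_rot: [0.697, 0.133, 0.692, -0.135]
contact_force: [-0.2, 0.4, 0.1]
width: -0.0002
```

```bash
python3 arc.py -17 -12 -7 -2 3 8
```

```text
t 5.07 pos [0.5692 0.0153 0.0987] az -21.8 F [-0.2  0.4  0.1] polar of tcp r 0.0606 -37.3
-17.0 [0.8 4.1 0.8] turn -0.084
-12.0 [0.8 9.3 1.6] turn -0.171
-7.0 [ 0.7 14.5  2. ] turn -0.259
-2.0 [ 0.7 19.8  1.9] turn -0.346
3.0 [ 0.7 25.1  1.4] turn -0.433
8.0 [ 0.7 30.2  0.4] turn -0.52
```

Call:
{"op": "move_arm", "data": {"rows": [[[0, 3, 0.5], -0.04, 0], [[0, 6, 1], -0.1, 0], [[0, 9, 1.5], -0.17, 0], [[0, 12, 2], -0.22, 0], [[0, 14.5, 2], -0.26, 0], [[0, 17, 2], -0.305, 0], [[0, 20, 2], -0.35, 0], [[0, 22.5, 1.5], -0.39, 0]]}}

```text
clock: 5.73
position: [0.5793, 0.0348, 0.0989]
ee_rot: [0.709, -0.006, 0.705, 0.002]
contact_force: [-0.8, -3.3, 0.5]
width: -0.0001
```

```bash
python3 arc.py 3 8 13 18 23 28 33; python3 m.py w6 |grep tcp
```

```text
t 5.73 pos [0.5793 0.0348 0.0989] az 0.7 F [-0.8 -3.3  0.5] polar of tcp r 0.0608 -16.4
3.0 [0.9 3.2 0.6] turn -0.04
8.0 [0.8 8.4 1.6] turn -0.127
13.0 [ 0.8 13.6  2.2] turn -0.215
18.0 [ 0.8 18.9  2.4] turn -0.302
23.0 [ 0.8 24.2  2. ] turn -0.389
28.0 [ 0.7 29.4  1.3] turn -0.477
33.0 [ 0.7 34.5  0. ] turn -0.564
tcp px [283.9 267.9] 5.7833 [0.5793 0.0353 0.0988]
```

View pics/w6.png

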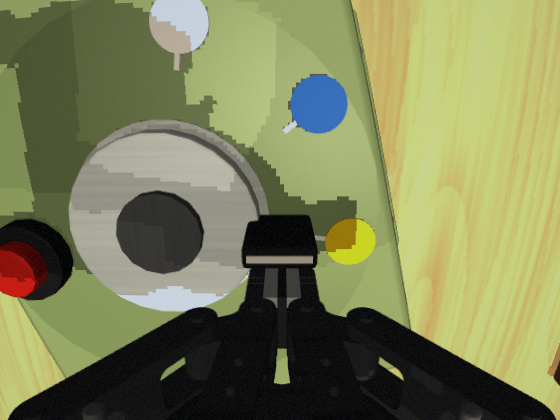

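The tab is just past yellow, which is at (350,241), still square on the fingers at about 3 N. Pushing on past the midpoint towards blue.

Call:
{"op": "move_arm", "data": {"rows": [[[0.5, 3, 0.5], -0.04, 0], [[0.5, 6, 1], -0.09, 0], [[0.5, 9, 2], -0.14, 0], [[0.5, 12, 2], -0.18, 0], [[0.5, 14.5, 2], -0.23, 0], [[0.5, 17, 2], -0.27, 0], [[0.5, 20, 2], -0.31, 0], [[0.5, 22.5, 2], -0.36, 0]]}}

```text
clock: 6.45
position: [0.5813, 0.0582, 0.0983]
ee_rot: [0.697, -0.133, 0.693, 0.13]
contact_force: [0.3, 0.2, -0.2]
width: -0.0002
```

```bash
python3 arc.py 23 28 33 38; python3 m.py w7 |grep tcp
```

```text
t 6.45 pos [0.5813 0.0582 0.0983] az 21.4 F [ 0.3  0.2 -0.2] polar of tcp r 0.0606 5.9
23.0 [0.3 0.8 0.1] turn -0.027
28.0 [0.3 6.  1.2] turn -0.114
33.0 [ 0.3 11.2  1.9] turn -0.202
38.0 [ 0.2 16.5  2.1] turn -0.289
tcp px [284.8 268.8] 6.5 [0.5812 0.0587 0.0983]
```

View pics/w7.png

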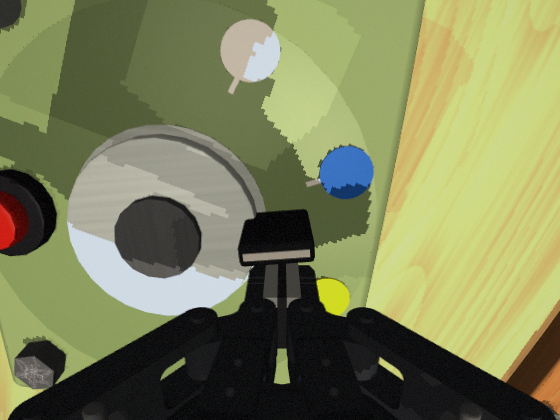

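The tab is turning away from the fingers towards blue at (346,171). I'll wait for it to settle.

Call:
{"op": "move_arm", "data": {"rows": [[[0, 0, 0], 0, 0], [[0, 0, 0], 0, 0], [[0, 0, 0], 0, 0], [[0, 0, 0], 0, 0], [[0, 0, 0], 0, 0], [[0, 0, 0], 0, 0], [[0, 0, 0], 0, 0], [[0, 0, 0], 0, 0]]}}

```text
clock: 7.17
position: [0.5812, 0.0587, 0.0983]
ee_rot: [0.697, -0.134, 0.692, 0.13]
contact_force: [-1.4, 0.0, 0.1]
width: 0.0005
```

```bash
python3 m.py w8 |grep -E 'tcp|blue'; python3 arc.py 38
```

```text
blue 2218 [345.9 173. ] [0.5945 0.1061 0.075 ]
tcp px [284.5 269.6] 7.2167 [0.5812 0.0587 0.0983]
t 7.22 pos [0.5812 0.0587 0.0983] az 21.6 F [ 0.2 -0.3 -0.4] polar of tcp r 0.0606 6.3
38.0 [ 0.2 16.   2. ] turn -0.287
```

View pics/w8.png

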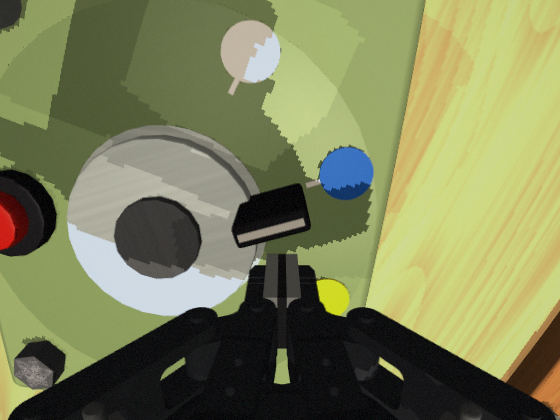

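The tab clicked clear of the fingers. Its white top line runs from about (240,241) to (304,223), pointing to the blue tick. I'll check the angle, then get the button position.

```bash
python3 - <<'E'
from h import *
c=viewer.get_calibration("wrist");im=viewer.get_image("wrist")
A,B=onz((238,240.5),c,.117),onz((305,224),c,.117); blue=onz((345.9,173),c,.075); hub=onz((158,237),c,.095)
f=lambda v:np.degrees(np.arctan2(v[1],v[0])).round(1)
print(A,B,np.linalg.norm(B-A),'tab',f(B-A),'hub->blue',f(blue-hub),hub,np.linalg.norm((blue-hub)[:2]))
t=viewer.get_calibration("top");it=viewer.get_image("top")
cv2.imwrite("pics/t2.png",cv2.resize(it[170:300,170:330],None,fx=5,fy=4.6,interpolation=cv2.INTER_CUBIC)[:,:,::-1].copy())
sd=viewer.get_calibration("side");ims=viewer.get_image("side")
def redc(im):
    H,S,V=[cv2.cvtColor(im,cv2.COLOR_RGB2HSV)[...,i].astype(int) for i in range(3)]
    k,l,st,ce=cv2.connectedComponentsWithStats((((H<8)|(H>172))&(S>150)&(V>70)).astype(np.uint8))
    return [(st[i,4],ce[i].round(1)) for i in range(1,k) if st[i,4]>40]
print('top',redc(it),'side',redc(ims))
cv2.imwrite("pics/s2.png",cv2.resize(ims[180:270,180:320],None,fx=5,fy=5,interpolation=cv2.INTER_CUBIC)[:,:,::-1].copy())
E
```

```text
[0.55582572 0.07359394 0.117     ] [0.57704199 0.08928581 0.117     ] 0.026388734200169444 tab 36.5 hub->blue 37.4 [0.52254347 0.05121128 0.095     ] 0.0904984046057099
top [(np.int32(2402), array([397.9,  97.6])), (np.int32(64), array([451.2, 242. ]))] side [(np.int32(2752), array([443.7, 236.5])), (np.int32(70), array([235.4, 224.7])), (np.int32(86), array([378.4, 291.6]))]
```

View pics/s2.png

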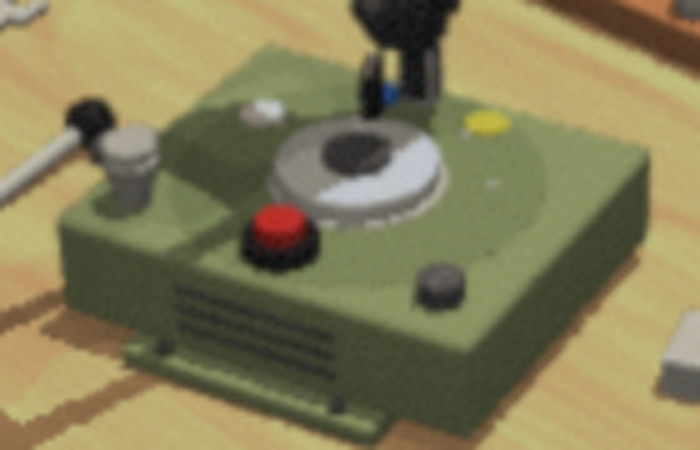

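The tab points at 36.5° and blue is at 37.4° (about 1° apart). Backing off and going up.

Call:
{"op": "move_arm", "data": {"rows": [[[0, -3, 0], 0, 0], [[-5, -6, 0], 0, 0], [[-25, -6, 0], 0, 0], [[-45, -6, 0], 0, 0], [[-60, -6, 0], 0, 0], [[-60, -6, 0], 0, 0]]}}

```text
clock: 7.87
position: [0.5856, 0.053, 0.1622]
ee_rot: [0.699, -0.135, 0.69, 0.13]
contact_force: [-0.5, -0.3, 0.1]
width: -0.0002
```

```bash
python3 - <<'E'
from h import *
t=viewer.get_calibration("top");s=viewer.get_calibration("side")
for z in(.08,.085,.09,.095,.1): print(z,onz((263.9,261.3),t,z).round(4),onz((236.2,223.5),s,z).round(4))
E
python3 g.py .4447 .031 .15 -15; python3 m.py w9|grep -E "tcp|blue|red"
```

```text
0.08 [0.4461 0.031  0.08  ] [0.4612 0.0463 0.08  ]
0.085 [0.4455 0.0309 0.085 ] [0.4563 0.0404 0.085 ]
0.09 [0.4449 0.0308 0.09  ] [0.4514 0.0346 0.09  ]
0.095 [0.4443 0.0307 0.095 ] [0.4464 0.0288 0.095 ]
0.1 [0.4438 0.0306 0.1   ] [0.4415 0.023  0.1   ]
t 7.87 pos [0.5856 0.053  0.1622] az 21.5 tilt -0.9999 F [-0.5 -0.3  0.1] w -0.0002
shift [  10.   31. -139.] turn 0.638
blue 1244 [324.8 138.4] [0.5943 0.1061 0.075 ]
red 1357 [ 57.7 175.3] [0.4396 0.0223 0.085 ]
tcp px [282.2 266.8] 7.9167 [0.5845 0.053  0.1603]
```

View pics/w9.png

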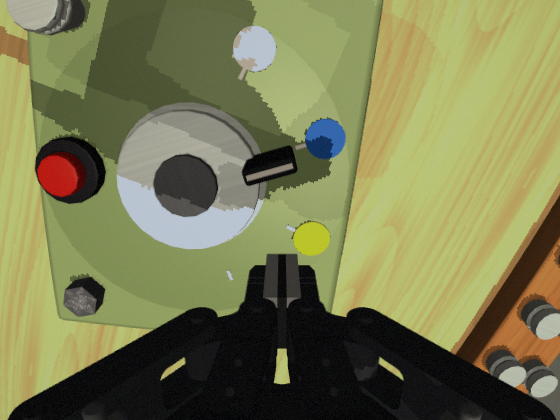

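The button triangulates to about (0.4445, 0.031) with its top near z 0.094. That fits 80 mm from the axis on the -x side. I'll move above it at the current height.

Call:
{"op": "move_arm", "data": {"rows": [[[0, 5, -25], 0, 0], [[0, 11, -50], 0, 0], [[0, 17, -75], 0, 0], [[0, 23, -100], 0, 0], [[0, 28, -125], 0, 0], [[5, 31, -138], 0, 0], [[10, 31, -138], 0, 0], [[10, 31, -138], 0, 0]]}}

```text
clock: 8.58
position: [0.4438, 0.0311, 0.1474]
ee_rot: [0.698, -0.134, 0.692, 0.13]
contact_force: [0.2, -0.3, 0.4]
width: -0.0003
```

```bash
python3 g.py .4445 .031 .088 21.5; python3 m.py w10|grep -E "tcp|blue|red"
```

```text
t 8.58 pos [0.4438 0.0311 0.1474] az 21.5 tilt -0.9999 F [ 0.2 -0.3  0.4] w -0.0003
shift [59.  0.  0.] turn 0.0
blue 1048 [534.9 192.6] [0.5952 0.1062 0.075 ]
red 1460 [283.  231.9] [0.4469 0.0232 0.085 ]
tcp px [287.4 271.3] 8.6333 [0.4452 0.0311 0.148 ]
```

View pics/w10.png

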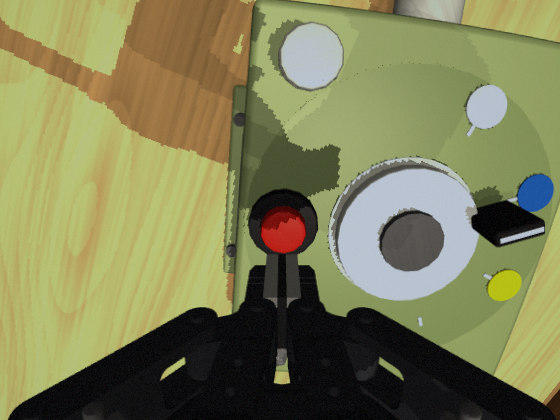

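The fingers are aligned with the red button at (283,232), and the tab still points at blue. Descending.

Call:
{"op": "move_arm", "data": {"rows": [[[15, 0, 0], 0, 0], [[30, 0, 0], 0, 0], [[42, 0, 0], 0, 0], [[48, 0, 0], 0, 0], [[50, 0, 0], 0, 0], [[50, 0, 0], 0, 0]]}}

```text
clock: 9.13
position: [0.4465, 0.0309, 0.0976]
ee_rot: [0.698, -0.134, 0.691, 0.13]
contact_force: [-0.2, -0.5, 1.3]
width: -0.0002
```

```bash
python3 g.py .4445 .031 .088 21.5; python3 m.py w11|grep -E "tcp|blue|red"
```

```text
t 9.13 pos [0.4465 0.0309 0.0976] az 21.5 tilt -0.9999 F [-0.2 -0.5  1.3] w -0.0002
shift [10.  1. -2.] turn 0.001
red 347 [270.4 254.1] [0.4397 0.0299 0.085 ]
tcp px [284.9 270.4] 9.1833 [0.4466 0.0309 0.0981]
```

View pics/w11.png

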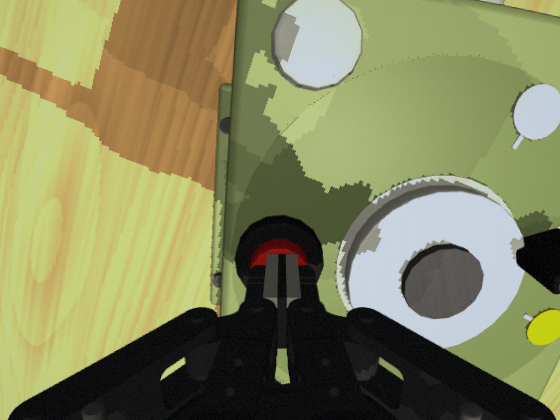

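The fingertips are over the red cap, just above it. Pressing slowly.

Call:
{"op": "move_arm", "data": {"rows": [[[2, 0, -2], 0, 0], [[4, 0, -2], 0, 0], [[6, 0, -2], 0, 0], [[8, 0, -2], 0, 0], [[9, 0, -2], 0, 0], [[9, 0, -2], 0, 0]]}}

```text
clock: 9.68
position: [0.4462, 0.0301, 0.0909]
ee_rot: [0.699, -0.135, 0.69, 0.13]
contact_force: [-1.9, -0.1, 13.6]
width: -0.0
```

```bash
python3 g.py .4445 .031 .086 21.5
```

```text
t 9.68 pos [0.4462 0.0301 0.0909] az 21.5 tilt -0.9999 F [-1.9 -0.1 13.6] w -0.0
shift [ 5.  2. -1.] turn 0.001
```

Call:
{"op": "move_arm", "data": {"rows": [[[1, 0, 0], 0, 0], [[1, 0, 0], 0, 0], [[1, 0, 0], 0, 0]]}}

```text
clock: 9.93
position: [0.4463, 0.0301, 0.091]
ee_rot: [0.7, -0.135, 0.689, 0.13]
contact_force: [-2.1, -0.1, 10.9]
width: 0.0001
```

```bash
python3 g.py .4445 .031 .086 21.5; python3 - <<'E'
from h import *
ims=viewer.get_image("side")
cv2.imwrite("pics/s3.png",cv2.resize(ims[180:270,180:320],None,fx=5,fy=5,interpolation=cv2.INTER_CUBIC)[:,:,::-1].copy())
E
```

```text
t 9.93 pos [0.4463 0.0301 0.091 ] az 21.5 tilt -0.9999 F [-2.1 -0.1 10.9] w 0.0001
shift [ 5.  2. -1.] turn 0.001
```

View pics/s3.png

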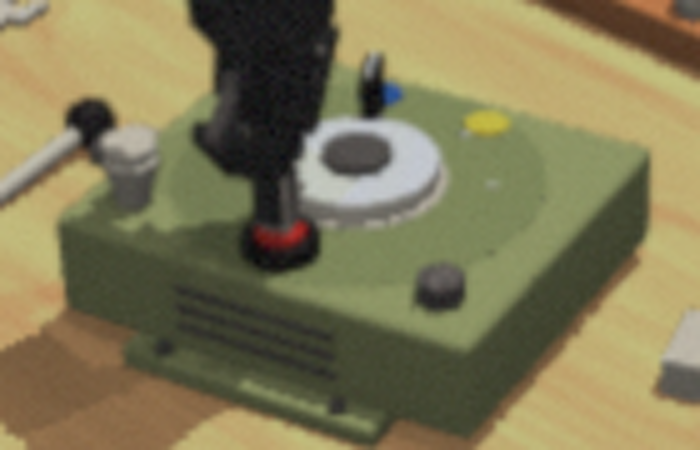

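Call:
{"op": "move_arm", "data": {"rows": [[[2, 0, 0], 0, 0], [[4, 0, 0], 0, 0], [[4, 0, 0], 0, 0], [[4, 0, 0], 0, 0]]}}

```text
clock: 10.32
position: [0.4464, 0.0301, 0.0905]
ee_rot: [0.7, -0.135, 0.689, 0.129]
contact_force: [-8.5, 1.2, 32.5]
width: -0.0002
```

```bash
python3 g.py .4445 .031 .086 21.5
```

```text
t 10.32 pos [0.4464 0.0301 0.0905] az 21.6 tilt -0.9998 F [-8.5  1.2 32.5] w -0.0002
shift [ 4.  2. -1.] turn 0.001
```

The button is bottomed: 32 N and no further travel. Releasing straight up.

Call:
{"op": "move_arm", "data": {"rows": [[[-3, 0, 0], 0, 0], [[-8, 0, 0], 0, 0], [[-25, 0, 0], 0, 0], [[-50, 0, 0], 0, 0], [[-80, 0, 0], 0, 0], [[-100, 0, 0], 0, 0], [[-100, 0, 0], 0, 0], [[-100, 0, 0], 0, 0]]}}

```text
clock: 10.98
position: [0.4449, 0.0305, 0.191]
ee_rot: [0.701, -0.135, 0.688, 0.129]
contact_force: [-0.2, -0.2, 0.1]
width: 0.0003
```

```bash
python3 g.py .4445 .031 .19 21.5; python3 m.py w12|grep -E "tcp|blue|red"
python3 - <<'E'
from h import *
a=viewer.get_image("side")[180:270,180:320];b=viewer.get_image("top")[170:260,190:330]
o=np.vstack([cv2.resize(x,None,fx=3.3,fy=3.3,interpolation=cv2.INTER_CUBIC) for x in(a,b)]);cv2.imwrite("pics/f.png",o[:,:,::-1].copy())
E
```

```text
t 10.98 pos [0.4449 0.0305 0.191 ] az 21.6 tilt -0.9998 F [-0.2 -0.2  0.1] w 0.0003
shift [ 1.  1. -0.] turn 0.001
blue 799 [495.3 173.8] [0.5951 0.1062 0.075 ]
red 1060 [280.  205.4] [0.4465 0.024  0.085 ]
tcp px [282.6 267.7] 11.0333 [0.444  0.0306 0.1899]
```

View pics/f.png

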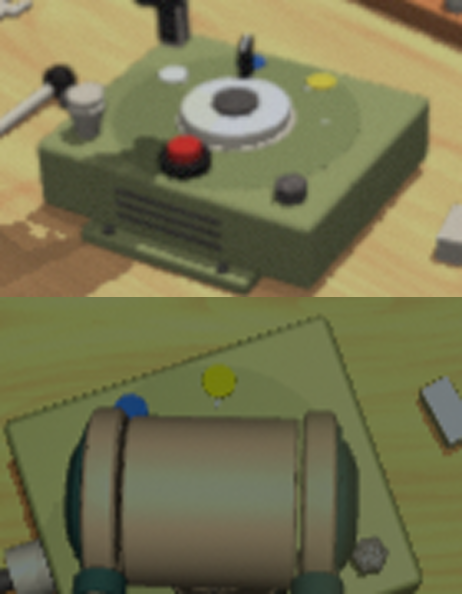

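View pics/w12.png

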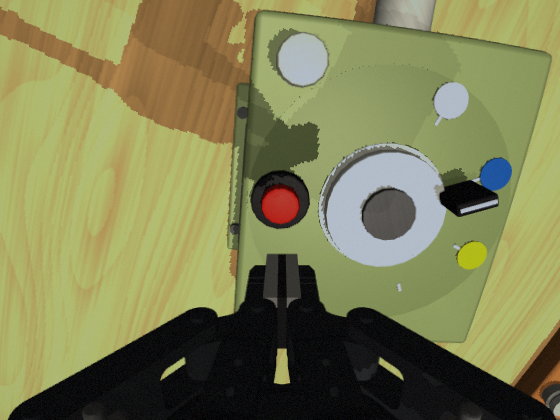

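The button is up at (280,205) and the tab still points at blue at (495,174). The arm is clear and the collet and nut are where they were. Handing in.

```bash
python3 -c "
from rig import manip
print(manip.sign_off())"
```

```text
the job is handed in; nothing more can be done
None
```

The selector is at blue, the red button has been pressed fully down once and released, and the job is handed in at about 11 s on the clock. No verdict was reported.

- **Selector:** I pushed the tab with closed fingertips, without gripping it, round past yellow. It then clicked in at blue by itself, away from the fingers. Measured after it settled, the tab pointed at 36.5° and blue lay at 37.4°. The push force read about 4 N at most at the readings taken between moves.
- **Button:** I pressed it straight down only after the selector had settled. At the last step the force rose to about 32 N with almost no further travel, so it was fully down. I had no direct reading of its travel.
- **Last pictures:** The button is up, the tab still points at blue and the arm is clear at about 0 N. The collet and nut look unmoved. The other loose parts were not remeasured, but nothing went near them.
- **Disagreements:** The wrist and top cameras differed by a few mm on the same points. The network finder gave mostly wrong centres, such as the hub for the tab. I used colour segmentation instead, checked against the given dimensions.

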